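# Scan a sensor module and hold it flush on a tilted stage

### The arm

A 7-joint arm with a two-finger parallel gripper is mounted at the origin on the work surface. World frame = base frame: x ahead of the robot, y to its left, z up, the work surface at z = 0. Lengths are in m, angles in rad, forces in N, time in s.
With the tool pointing down it reaches from about 0.4 to 0.875 m from the base axis. Payload 4.4 kg.
Tool frame: the origin (TCP) lies on the centre line of the jaws, within the pads' length; the fingertips stand arm.finger_overhang ahead of it and the grasp point (between the pads) lies 5 mm behind it (arm.finger_overhang is the distance from the TCP to the fingertips, in m); z points along the fingers, y is the line along which they close (so a half turn about z gives the same grasp; the last joint's range is limited). The gripper opens to 85 mm and grips with 20 to 120 N. Pads are 22 mm wide; open, the fingers measure 114 mm over their backs; the gripper's body (76 mm by 85 mm) begins 54 mm behind the grasp point. The pads swing forward as they close: fully open they stand 13 mm farther back than shut.
Start: joints at [-1.386, 0.628, 0.038, 1.517, -0.027, 0.996, -0.02], TCP at [0.161, 0.63, 0.245] pointing down, gripper open.
Joint ranges: [-3.06, 3.06], [-0.37, 2.12], [-1.25, 1.32], [0.18, 2.47], [-1.1, 4.24], [0.23, 1.98], [-2.94, 2.94]. Speed limits (rad/s): [2.57, 2.57, 3.14, 3.14, 3.14, 3.14, 3.14].

### API

Orientations are given as a unit quaternion [w, x, y, z].
In Python, from plant import arm gives the robot as it stands.
- The arm moves only by the tool servo_tool, never from a script. Its arguments are lists of equal length, an entry for each row: "slide": the shift along the tool's x, y, z in mm, a list of three; "yaw": the turn about the tool's z in degrees; "fingers": the finger opening in mm, from 0 to 85.4. A call has 1 to 8 rows; each row shifts and turns the commanded pose from where the row before left it, along the tool's axes as they then stand; what a row does not reach is not made up. A row lasts 1/8 s, in which the tool goes at most 62.5 mm and 10.7 degrees, less where a joint would pass 70% of its speed; a pose out of reach is approached as far as the arm can. A call with a gripper value outside its range is refused whole. The fingers move at their own pace and stop on an object; "newtons" is the grip in N (left out, the last holds). Time passes only in rows, so rows that do not move let the fingers close. It gives the time, the measured TCP pose, the force, the opening and the grip force at its end, in the units of the state.
- arm.observe(): the state, without advancing time (a new reading comes with each control period).
- arm.read_camera(name): name is "side" or "top"; returns (picture, depth): 400x640x3 uint8, blue, green, red; 400x640 float32, m along the optical axis (not along the pixel's ray), 0 where there is no reading.
- arm.get_calibration(name): a dict with "K" (3x3 intrinsics, pixels), "view" (4x4, takes a point from world to camera coordinates). Camera axes: x right, y up, looking along -z (the intrinsics and any distortion apply to the point x, -y, -z); pixel columns grow to the right and rows downward; lengths in m; the calibration is good to about 2 mm. A picture is of the moment at which its call begins. get_calibration takes no time and is no camera call.
- arm.job_done(): hands the job in; it is judged then, once.
Trained networks look in the newest picture that a camera, given by its name, has taken for a name from the list of things; names that differ only in an ending like _2 or _b are one class to them, and where a whole thing is asked for, a point or a joint stands for the part that bears it (a point fixed in the world has none). Each returns a list of dicts, best first, with "conf" (0 to 1); they miss things now and then, are a little off and sometimes report something else, mostly with a low value. They report only what shows in the picture. A call takes as long as a camera call. They do not tell look-alikes from the thing itself.
- arm.recognise(camera, name): "centre" ([column, row] in pixels, amid what is visible of it).
- arm.outline_of(camera, name): "pixels" (400x640 bool, what is visible of it) and "centre" ([column, row] in pixels, amid what is visible of it).
The state is a dict: "t": time; "qpos": joint angles; "joint_vel": joint speeds; "tau": joint torques, N m; "ee_pos": TCP position; "tool_rot": TCP orientation; "contact_force": force on the tool from outside, world axes, zero at the start; "wrist_torque": the same for the moment, N m; "finger_gap": finger opening in m; "gripper_force": force on a finger pad.
Only numpy, scipy, OpenCV 4.12 (cv2) and the standard library are available. Lean on these libraries where they do the work, as an engineer would, in place of code of your own. Each camera call takes 0.05 s, during which the arm holds its last target. There are 200 camera calls.

### The job

Pick up the teal sensor module by the black block on its top and show it to the reader's dark window, held level and about 3 cm away for a moment each time: first the yellow patch squarely facing the window, then the orange patch. Then take it to the tilted stage, find the slope of the stage face by touch, and lay the module's underside flush on all three brass studs, centred on the face and square to the stage. Finish while still gripping the module and pushing it gently against the studs (roughly 5 to 15 N); do not let go, and leave the other things on the bench where they are.

Things in the scene. Friction and masses are not known exactly. Their poses are not given: they have to be found in the camera images.
- module_grip (a point): centre of the black grip block on the module's top: block 40 (x) x 24 (y) x 34 mm (z, up), spanning 30 to 64 mm above the module's underside, this point at 47 mm. Module axes. Grip it from above across its 24 mm width (along module y). The module, about 0.35 kg, starts flat on the bench.
- module_under (a point): centre of the module's flat underside, module axes (z up to the block). Sensor module: aluminium base plate 80 (x) x 100 (y) x 8 mm, on it a teal housing 76 x 96 x 22 mm whose top is 30 mm above the underside.
- yellow_patch (a point): centre of the yellow code patch on the +x side of the teal housing: 38.5 mm from the module's centre line, 19 mm above the underside, facing module +x; module axes
- orange_patch (a point): centre of the orange code patch on the +y side of the teal housing: 48.5 mm from the module's centre line, 19 mm above the underside, facing module +y; module axes
- reader_window (a point): centre of the dark window (red line; black bar on the top edge above it) of the fixed white code reader, 90 mm above the bench, facing the reader's -x, roughly towards the robot; reader axes. The box is 55 x 76 mm, its top 126 mm above the bench; a foot 14 mm high reaches 35 mm out in front of the window.
- stage_center (a point): seat centre: on the tilt axis, 100 mm above the bench, in the plane of the three stud tops. Axes of the fixed foot (z vertical), NOT of the tilted face. The face tilts about this y: its -x edge is low, its +x edge high. Its slope is 0.20 to 0.55 rad (11 to 32 degrees), different each time, clamped firmly and not reported: feel it (or look).
- stage: fixed foot of the stage, 120 x 150 mm, origin under its centre, 100 mm below the seat centre; grey cheeks beside the face reach 90 mm above the bench and 74 mm to either side. It carries the tilted face.
- stage_studs (a point): same point and axes as stage_center; The tilted face: aluminium plate 110 (along the slope) x 122 mm, its surface 3 mm below the plane of the stud tops. Three round-headed brass studs (16 mm balls, 3 mm proud): one 28 mm up the slope from the seat centre on the middle line, two 28 mm down the slope and 40 mm to either side.
- mug: blue mug, 92 mm high, bystander; origin under its centre
- jar: jar with red cap, 70 mm high, bystander; origin under its centre
- tape: yellow ring (tape roll core), 90 mm across, 24 mm high, bystander; origin under its centre
- screwdriver: red screwdriver lying on the bench, bystander
- wrench: steel wrench lying on the bench, bystander
- spare: grey hand-held meter 60 x 110 x 28 mm, bystander; origin under its centre
- tin: round tin with green lid, 74 mm across, 32 mm high, bystander; origin under its centre
Mind the look-alikes: they are no part of the job. Leave any green or purple look-alike of the part that bears module_grip alone.

How it is judged:
By the outcome, as a careful person would: the job done as asked, in the order asked, and still so for the second after the job is handed in, while the arm keeps its last pose, push and grip.
It also fails if it takes over 69 s, if anything falls off the work surface, if the arm or the gripper's body presses on something with over 40 N, if the wrist force passes 120 N, or if a joint passes its speed limit or range.

## Working session

There is one attempt and no reset: what is moved stays moved. The work goes in short steps, Python scripts to look and compute and a tool call to move; the robot and the scene stay as the last step left them, time stands still between calls to the robot, and variables do not carry over. Pictures are saved under pics/ and viewed, at most 10 in all, crops included, and the job is handed in when it is done.

Besides the shell and the picture viewer there is one more tool, called after "Emit:" as a command line: name --pt "numbers of a row" for each row, then --argument value for the rest. servo_tool: Moves the arm, as the interface text tells. Its arguments: {"type":"object","properties":{"slide":{"type":"array"},"yaw":{"type":"array"},"fingers":{"type":"array"},"newtons":{"type":"number"}},"required":["slide","yaw","fingers"]}

```bash
mkdir -p pics; ls
cat > h.py <<'E'
import numpy as np, cv2
from plant import arm
def cal(n):
    c=arm.get_calibration(n); return np.array(c["K"],float),np.array(c["view"],float),c
def w2p(n,P):
    K,V,_=cal(n); P=np.atleast_2d(P); q=(V[:3,:3]@P.T).T+V[:3,3]
    q=q*[1,-1,-1]; u=(K@q.T).T; return u[:,:2]/u[:,2:]
def p2w(n,uv,d):
    K,V,_=cal(n); uv=np.atleast_2d(uv).astype(float); d=np.atleast_1d(d)
    r=(np.linalg.inv(K)@np.c_[uv,np.ones(len(uv))].T).T*d[:,None]
    r=r*[1,-1,-1]; return (V[:3,:3].T@(r-V[:3,3]).T).T
def ray_z(n,uv,z):
    a=p2w(n,uv,1.0*np.ones(len(np.atleast_2d(uv)))); K,V,_=cal(n); c=-V[:3,:3].T@V[:3,3]
    return c+(a-c)*((z-c[2])/(a[:,2]-c[2]))[:,None]
def cloud(n,depth,mask):
    v,u=np.nonzero(mask&(depth>0)); return p2w(n,np.c_[u,v],depth[v,u])
E
python3 - <<'E'
from h import *
print({k:(v if not hasattr(v,'shape') else v.round(3).tolist()) for k,v in arm.observe().items()}, arm.finger_overhang)
for n in("top","side"):
    K,V,c=cal(n); print(n,K.round(1).tolist(),(-V[:3,:3].T@V[:3,3]).round(3),list(c))
    im,d=arm.read_camera(n); cv2.imwrite(f"pics/{n}0.png",im); np.save(f"{n}0.npy",d)
    for t in ["module_grip","module_under","yellow_patch","orange_patch","reader_window","stage","stage_studs","mug","jar","tape","spare","tin","screwdriver","wrench"]:
        r=arm.recognise(n,t); print(t,[(np.round(x["centre"]).astype(int).tolist(),round(x["conf"],2)) for x in r[:4]])
E
```

```text
pics
{'t': 0.0, 'qpos': [-1.386, 0.629, 0.038, 1.518, -0.027, 0.996, -0.02], 'joint_vel': [-0.002, -0.001, 0.0, -0.001, -0.0, -0.001, 0.002], 'tau': [0.0, -56.34, 1.226, -19.345, 0.011, 0.01, -0.0], 'ee_pos': [0.161, 0.629, 0.244], 'tool_rot': [-0.0, 0.125, 0.992, -0.001], 'contact_force': [-0.357, -0.35, -0.428], 'wrist_torque': [0.041, 0.032, -0.01], 'gripper_force': 0.0, 'finger_gap': 0.08557655583895128} 0.014
top [[448.7, 0.0, 320.3], [0.0, 448.7, 196.1], [0.0, 0.0, 1.0]] [0.296 0.03  1.43 ] ['K', 'view']
module_grip [([266, 270], 0.83), ([369, 262], 0.64), ([181, 217], 0.57), ([322, 225], 0.56)]
module_under [([271, 269], 0.9), ([368, 261], 0.72), ([178, 215], 0.6), ([240, 211], 0.56)]
yellow_patch [([267, 269], 0.91), ([370, 261], 0.85), ([323, 224], 0.75), ([181, 216], 0.63)]
orange_patch [([181, 216], 0.97), ([368, 260], 0.96), ([323, 226], 0.92), ([270, 270], 0.82)]
reader_window [([414, 181], 0.94)]
stage [([242, 210], 0.55)]
stage_studs [([240, 209], 0.65)]
mug [([307, 152], 0.73)]
jar [([352, 154], 0.8)]
tape [([324, 173], 0.58)]
spare [([238, 150], 0.69), ([210, 267], 0
[... 208 characters left out ...]
3, 367], 0.83), ([400, 262], 0.65), ([381, 181], 0.59), ([345, 213], 0.56)]
module_under [([396, 260], 0.93), ([333, 368], 0.89), ([378, 180], 0.85), ([343, 214], 0.63)]
yellow_patch [([379, 180], 0.96), ([337, 366], 0.94), ([344, 214], 0.86), ([379, 132], 0.75)]
orange_patch [([378, 182], 0.96), ([346, 214], 0.86), ([332, 369], 0.68), ([397, 260], 0.57)]
reader_window [([297, 148], 0.84)]
stage [([328, 285], 0.67)]
stage_studs [([329, 282], 0.82)]
mug [([260, 216], 0.68)]
jar [([266, 187], 0.84)]
tape [([297, 212], 0.7)]
spare [([240, 295], 0.93), ([298, 148], 0.33)]
tin [([275, 139], 0.86), ([258, 218], 0.33)]
screwdriver [([408, 326], 0.91), ([339, 216], 0.16)]
wrench [([379, 132], 0.65)]
```

Run:
```python
import cv2
a=cv2.imread("pics/top0.png")[110:310,120:490]; cv2.imwrite("pics/tv.png",cv2.resize(a,None,fx=2.16,fy=2.16,interpolation=2))
a=cv2.imread("pics/side0.png")[100:400,200:500]; cv2.imwrite("pics/sv.png",cv2.resize(a,None,fx=2,fy=2,interpolation=2))
```

```text
(no output)
```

View pics/tv.png

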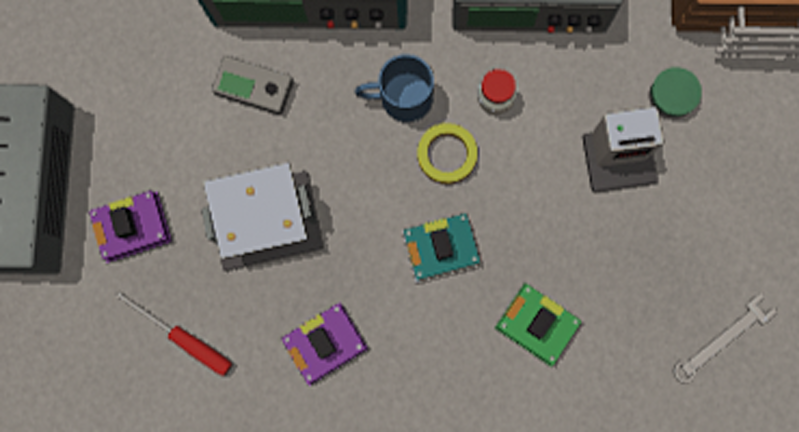

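View pics/sv.png

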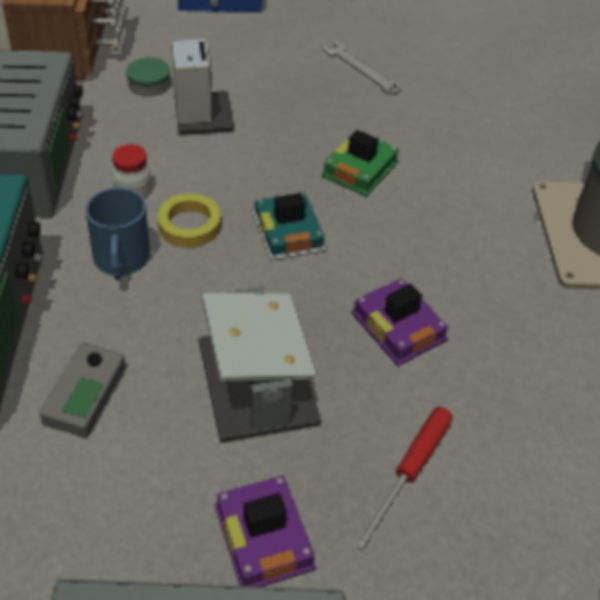

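Run:
```python
from h import *
def rect(p): 
    (c,s,a)=cv2.minAreaRect(p[:,:2].astype(np.float32)); return np.round(c,4),np.round(s,4),round(a,1)
C={}
for n in("top","side"):
    d=np.load(n+"0.npy"); im=cv2.imread(f"pics/{n}0.png"); 
    v,u=np.mgrid[:400,:640]; P=np.full((400,640,3),np.nan); m=d>0; P[m]=cloud(n,d,m); C[n]=(P,im)
    b=P[350:360,300:340] if n=="top" else P[60:80,300:340]
    print(n,"bench z",np.nanmedian(P[...,2]))
for n,(P,im) in C.items():
    g=P[224,324] if n=="top" else P[212,345]; print(n,"mod at",g.round(3))
    near=np.hypot(P[...,0]-g[0],P[...,1]-g[1])<0.075
    for lo,hi in((.022,.036),(.056,.072)):
        q=P[near&(P[...,2]>lo)&(P[...,2]<hi)]; print(" z",lo,len(q),np.median(q,0).round(4),rect(q))
    hsv=cv2.cvtColor(im,cv2.COLOR_BGR2HSV)
    for nm,h0,h1 in(("yel",22,34),("org",8,19)):
        q=P[near&(P[...,2]>.01)&(hsv[...,0]>=h0)&(hsv[...,0]<=h1)&(hsv[...,1]>130)]; print(" ",nm,len(q),np.nanmean(q,0).round(4) if len(q) else "")
    g=P[170,414] if n=="top" else P[128,296]; print("reader at",g.round(3))
    near=np.hypot(P[...,0]-g[0],P[...,1]-g[1])<0.09
    q=P[near&(P[...,2]>.119)&(P[...,2]<.133)]; print(" top",len(q),q.mean(0).round(4),rect(q))
    q=P[near&(P[...,2]>.009)&(P[...,2]<.019)]; print(" foot",len(q),rect(q))
    g=P[208,239] if n=="top" else P[268,329]; print("stage at",g.round(3))
    near=np.hypot(P[...,0]-g[0],P[...,1]-g[1])<0.04
    q=P[near&(P[...,2]>.06)]; A=np.c_[q[:,:2],np.ones(len(q))]
    for _ in range(3):
        s=np.linalg.lstsq(A,q[:,2],rcond=None)[0]; r=abs(A@s-q[:,2])<.004; A,q=A[r],q[r]
    print(" plane",len(q),s.round(3),"slope",np.arctan(np.hypot(*s[:2])).round(3),"dir",np.degrees(np.arctan2(s[1],s[0])).round(1))
    near=np.hypot(P[...,0]-g[0],P[...,1]-g[1])<0.1
    A=np.c_[P[...,0].ravel(),P[...,1].ravel(),np.ones(P[...,0].size)]; r=abs((A@s).reshape(400,640)-P[...,2])<.006
    q=P[near&r]; print(" face",len(q),q.mean(0).round(4),rect(q))
    brass=near&r&(hsv[...,0]>12)&(hsv[...,0]<32)&(hsv[...,1]>70)
    k,l,st,ce=cv2.connectedComponentsWithStats(brass.astype(np.uint8))
    for i in range(1,k):
        if st[i,4]>3: print("  stud",st[i,4],ce[i].round(1),np.nanmean(P[l==i],0).round(4))
```

```text
top bench z -0.0025591809268317033
side bench z -0.0018020799021883664
top mod at [0.46  0.013 0.065]
 z 0.022 619 [0.4631 0.0135 0.0289] (array([0.4645, 0.0129]), array([0.0772, 0.0964]), 15.5)
 z 0.056 101 [0.4636 0.0134 0.0626] (array([0.4644, 0.0128]), array([0.0399, 0.0239]), 16.2)
  yel 36 [0.4927 0.0232 0.0295]
  org 37 [0.4542 0.0525 0.0291]
reader at [ 0.618 -0.252  0.128]
 top 438 [ 0.6197 -0.2502  0.1245] (array([ 0.6205, -0.2508]), array([0.055 , 0.0757]), 9.0)
 foot 374 (array([ 0.6215, -0.2659]), array([0.1229, 0.1332]), 8.5)
stage at [0.5   0.27  0.096]
 plane 472 [ 0.222  0.056 -0.03 ] slope 0.225 dir 14.1
 face 1470 [0.502  0.2736 0.0959] (array([0.5024, 0.2728]), array([0.108 , 0.1463]), 14.1)
  stud 12 [235.5 198. ] [0.5293 0.2802 0.1043]
  stud 8 [252.9 213. ] [0.4865 0.2281 0.0918]
  stud 11 [226.6 218.9] [0.4674 0.306  0.092 ]
side mod at [0.465 0.025 0.028]
 z 0.022 509 [0.4679 0.0326 0.0287] (array([0.4656, 0.016 ]), array([0.0788, 0.0992]), 15.4)
 z 0.056 106 [0.4666 0.0183 0.062 ] (array([0.4667, 0.0156]), array([0.0389, 0.0298]), 9.0)
  yel 33 [0.4984 0.0218 0.0298]
  org 73 [0.4555 0.0562 0.0253]
reader at [ 0.619 -0.238  0.125]
 top 252 [ 0.6219 -0.244   0.1244] (array([ 0.6223, -0.2483]), array([0.0545, 0.0819]), 8.4)
 foot 258 (array([ 0.6045, -0.2505]), array([0.0891, 0.1032]), 7.8)
stage at [0.504 0.281 0.098]
 plane 727 [ 0.234  0.053 -0.037] slope 0.236 dir 12.8
 face 2029 [0.5051 0.2799 0.0962] (array([0.5054, 0.2759]), array([0.1084, 0.1472]), 13.7)
  stud 11 [336.4 252.4] [0.4883 0.2291 0.0917]
  stud 14 [316.8 265.6] [0.5322 0.2812 0.1044]
  stud 11 [344.5 279.3] [0.4692 0.3072 0.0917]
```

Emit:
servo_tool --pt "0 0 0" --pt "0 0 0" --pt "0 0 0" --pt "-9.2 -48.2 0" --pt "-9.2 -48.2 0" --pt "-9.2 -48.2 0" --pt "-9.2 -48.2 0" --pt "-9.2 -48.2 0" --yaw '[-10, -10, -9.8, 0, 0, 0, 0, 0]' --fingers '[60, 60, 60, 60, 60, 60, 60, 60]' --newtons 30

```text
t: 2.5
ee_pos: [0.2705, 0.4083, 0.2455]
tool_rot: [0.0, -0.134, 0.991, 0.0]
contact_force: [0.9, 0.6, 0.9]
finger_gap: 0.06
gripper_force: 0.0
```

Emit:
servo_tool --pt "-9.2 -48.2 10" --pt "-9.2 -48.2 10" --pt "-9.2 -48.2 10" --pt "-9.2 -48.2 10" --pt "-9.2 -48.2 10" --pt "-9.2 -48.2 10" --pt "-9.2 -48.2 10" --pt "-9.2 -48.2 10" --yaw '[0, 0, 0, 0, 0, 0, 0, 0]' --fingers '[60, 60, 60, 60, 60, 60, 60, 60]'

```text
t: 3.5
ee_pos: [0.4443, 0.0562, 0.1653]
tool_rot: [0.001, -0.134, 0.991, 0.0]
contact_force: [0.1, -0.3, 0.0]
finger_gap: 0.0601
gripper_force: 0.0
```

Emit:
servo_tool --pt "-9.2 -45.7 0" --pt "0 0 0" --pt "0 0 0" --yaw '[0, 0, 0]' --fingers '[60, 60, 60]'

```text
t: 3.88
ee_pos: [0.4641, 0.0162, 0.1653]
tool_rot: [-0.0, -0.134, 0.991, 0.0]
contact_force: [-0.7, -0.0, -0.1]
finger_gap: 0.06
gripper_force: 0.0
```

```bash
cat >> h.py <<'E'
def to(x,y,z,yaw=None):
    "slide (mm, tool axes) and yaw (deg) from the measured pose to a world TCP; yaw = module yaw (tool y = yaw+90)"
    o=arm.observe(); q=o["tool_rot"]; p=np.array(o["ee_pos"])
    a=2*np.arctan2(q[2],q[1]); ex=np.array([np.cos(a),np.sin(a)]); ey=np.array([np.sin(a),-np.cos(a)])
    my=np.degrees(a)-180; d=(np.array([x,y,z])-p)*1000
    print("ee",np.round(p,4),"module yaw",round((my+180)%360-180,2),"slide",np.round([d[:2]@ex,d[:2]@ey,-d[2]],1),
      "yaw",None if yaw is None else round(-((yaw-my+180)%360-180),2),"F",np.round(o["contact_force"],1),"T",np.round(o["wrist_torque"],2),"t",round(o["t"],2))
E
python3 - <<'E'
from h import *
to(.465,.0140,.05,15.5)
# closer look: cameras with gripper above
for n in("top","side"):
    im,d=arm.read_camera(n); cv2.imwrite(f"pics/{n}1.png",im); np.save(f"{n}1.npy",d)
a=cv2.imread("pics/side1.png")[100:300,230:460]; cv2.imwrite("pics/s1v.png",cv2.resize(a,None,fx=3,fy=3,interpolation=2))
E
```

```text
ee [0.4641 0.0162 0.1653] module yaw 15.42 slide [ -0.2  -2.4 115.3] yaw -0.08 F [-0.7 -0.  -0.1] T [ 0.01  0.04 -0.03] t 3.88
```

View pics/s1v.png

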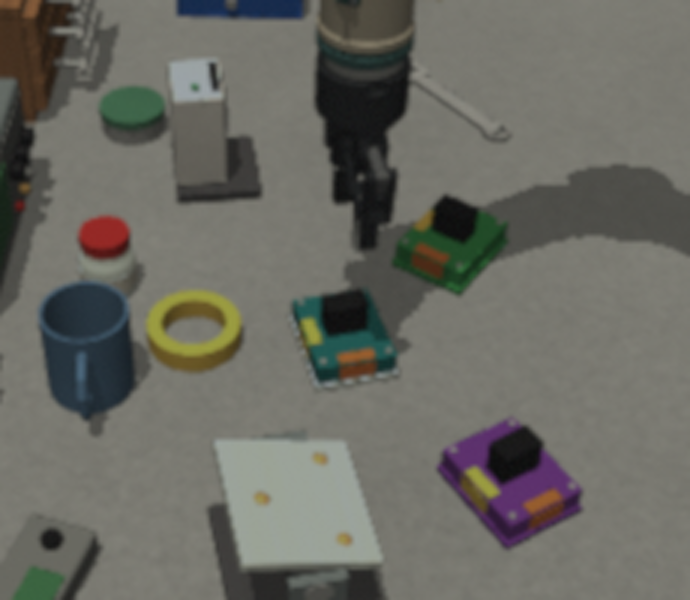

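Emit:
servo_tool --pt "-0.2 -2.0 25" --pt "0 0 25" --pt "0 0 25" --pt "0 0 20" --pt "0 0 12" --pt "0 0 8" --pt "0 0 0" --pt "0 0 0" --yaw '[0, 0, 0, 0, 0, 0, 0, 0]' --fingers '[60, 60, 60, 60, 60, 60, 60, 60]'

```text
t: 4.97
ee_pos: [0.4654, 0.0141, 0.0508]
tool_rot: [0.0, -0.134, 0.991, -0.0]
contact_force: [0.7, -0.0, 0.6]
finger_gap: 0.06
gripper_force: 0.0
```

Emit:
servo_tool --pt "0 0 0" --pt "0 0 0" --pt "0 0 0" --pt "0 0 0" --pt "0 0 0" --pt "0 0 0" --pt "0 0 0" --pt "0 0 0" --yaw '[0, 0, 0, 0, 0, 0, 0, 0]' --fingers '[40, 30, 22, 20, 18, 18, 18, 18]' --newtons 30

```text
t: 5.98
ee_pos: [0.4653, 0.0136, 0.0507]
tool_rot: [0.0, -0.134, 0.991, -0.0]
contact_force: [-0.6, -2.5, 6.3]
finger_gap: 0.0233
gripper_force: 30.6
```

Emit:
servo_tool --pt "0 0 -5" --pt "0 0 -10" --pt "0 0 -15" --pt "0 0 -20" --pt "0 0 -20" --pt "0 0 -20" --pt "0 0 -10" --pt "0 0 0" --yaw '[0, 0, 0, 0, 0, 0, 0, 0]' --fingers '[18, 18, 18, 18, 18, 18, 18, 18]' --newtons 40

```text
t: 6.98
ee_pos: [0.4654, 0.014, 0.1511]
tool_rot: [0.001, -0.134, 0.991, -0.0]
contact_force: [0.6, 0.1, -3.5]
finger_gap: 0.0233
gripper_force: 40.2
```

```bash
cat >> h.py <<'E'
def held(tag):
    o=arm.observe(); p=np.array(o["ee_pos"])
    for n in("top","side"):
        im,d=arm.read_camera(n); cv2.imwrite(f"pics/{n}{tag}.png",im); np.save(f"{n}{tag}.npy",d)
        P=np.full((400,640,3),np.nan); m=d>0; P[m]=cloud(n,d,m); hsv=cv2.cvtColor(im,cv2.COLOR_BGR2HSV)
        near=(np.linalg.norm(P-p,axis=2)<.12)
        teal=near&(hsv[...,0]>=78)&(hsv[...,0]<=98)&(hsv[...,1]>80)
        q=P[teal]; print(n,"teal",len(q), "xy-ee",(cv2.minAreaRect(q[:,:2].astype(np.float32))[0]-p[:2]).round(4) if len(q)>5 else "")
        zt=p[2]-.0507+.030; t=q[q[:,2]>zt-.012] if len(q) else q
        if len(t)>20:
            A=np.c_[t[:,:2]-p[:2],np.ones(len(t))]
            for _ in range(3):
                s=np.linalg.lstsq(A,t[:,2],rcond=None)[0]; r=abs(A@s-t[:,2])<.004; A,t=A[r],t[r]
            print("  top plane slopes",s[:2].round(3),"z-expected",(s[2]-zt).round(4),len(t))
        for nm,h0,h1 in(("yel",22,34),("org",8,19)):
            g=near&(hsv[...,0]>=h0)&(hsv[...,0]<=h1)&(hsv[...,1]>130); q=P[g]; print("  ",nm,len(q),np.nanmean(q,0).round(4) if len(q) else "")
E
python3 - <<'E'
from h import *
held("2"); to(.50,-.2646,.15,8.7)
E
```

```text
top teal 21 xy-ee [-0.013   0.0438]
  top plane slopes [ 0.076 -0.257] z-expected 0.0093 19
   yel 1 [0.4428 0.0578 0.1268]
   org 6 [0.4395 0.0551 0.1683]
side teal 358 xy-ee [0.0006 0.0032]
  top plane slopes [-0.001 -0.001] z-expected -0.002 286
   yel 32 [0.4975 0.0226 0.1292]
   org 89 [0.4553 0.059  0.1249]
ee [0.4646 0.014  0.15  ] module yaw 15.43 slide [  40.  -277.9    0. ] yaw 6.73 F [ 0.3  0.3 -3.6] T [-0.03 -0.01  0.03] t 7.08
```

Emit:
servo_tool --pt "3 -20 0" --pt "5 -35 0" --pt "6 -42 0" --pt "6 -42 0" --pt "6 -42 0" --pt "6 -42 0" --pt "5 -35 0" --pt "3 -20 0" --yaw '[0, 0, 0, 0, 0, 0, 0, 0]' --fingers '[18, 18, 18, 18, 18, 18, 18, 18]'

```text
t: 8.07
ee_pos: [0.4996, -0.2665, 0.1491]
tool_rot: [-0.001, -0.133, 0.991, 0.0]
contact_force: [0.3, -0.9, -4.8]
finger_gap: 0.0233
gripper_force: 40.2
```

Emit:
servo_tool --pt "0 0 0" --pt "0 0 10" --pt "0 0 15" --pt "0 0 4" --pt "0 0 0" --yaw '[6.7, 0, 0, 0, 0]' --fingers '[18, 18, 18, 18, 18]'

```text
t: 8.7
ee_pos: [0.5001, -0.2641, 0.1206]
tool_rot: [-0.001, -0.077, 0.997, 0.0]
contact_force: [-0.1, -0.4, -4.0]
finger_gap: 0.0233
gripper_force: 40.1
```

Run:
```python
from h import *
to(.5265,-.2646,.1217,8.7)
held("3")
im=np.hstack([cv2.resize(cv2.imread(f"pics/{n}3.png")[b[0]:b[1],b[2]:b[3]],(390,500),interpolation=2) for n,b in(("side",(60,220,250,375)),("top",(110,270,350,475)))]); cv2.imwrite("pics/v3.png",im)
```

```text
ee [ 0.5001 -0.2641  0.1206] module yaw 8.79 slide [-26.   -4.5  -1.1] yaw 0.09 F [-0.1 -0.4 -4. ] T [-0.06 -0.01  0.01] t 8.7
top teal 262 xy-ee [0.0166 0.0186]
  top plane slopes [-0.023  0.062] z-expected -0.0012 141
   yel 20 [ 0.5278 -0.2488  0.098 ]
   org 38 [ 0.4939 -0.2184  0.1104]
side teal 225 xy-ee [0.0006 0.0054]
  top plane slopes [ 0.008 -0.012] z-expected -0.0006 164
   yel 16 [ 0.5334 -0.258   0.0994]
   org 65 [ 0.4951 -0.2174  0.0949]
```

View pics/v3.png

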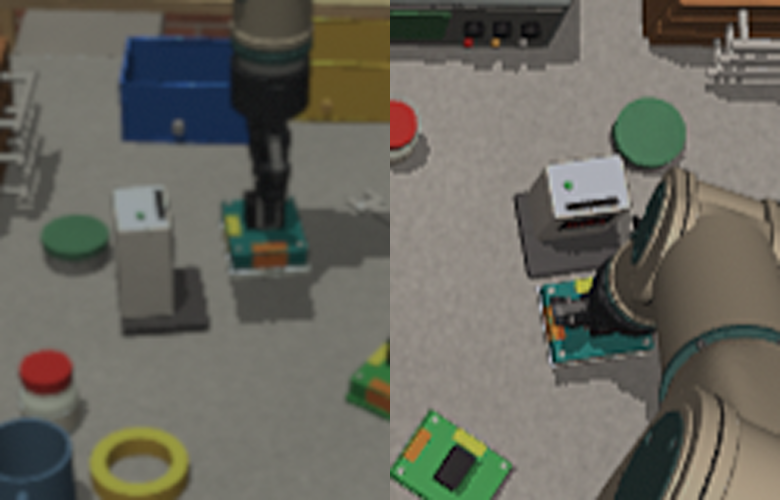

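Emit:
servo_tool --pt "-10 -4.5 -1" --pt "-10 0 0" --pt "-6 0 0" --pt "0 0 0" --pt "0 0 0" --pt "0 0 0" --pt "0 0 0" --pt "0 0 0" --yaw '[0, 0, 0, 0, 0, 0, 0, 0]' --fingers '[18, 18, 18, 18, 18, 18, 18, 18]'

```text
t: 9.8
ee_pos: [0.5267, -0.2652, 0.1223]
tool_rot: [-0.0, -0.076, 0.997, 0.0]
contact_force: [0.2, 0.9, -3.9]
finger_gap: 0.0234
gripper_force: 40.3
```

Emit:
servo_tool --pt "0 0 0" --pt "0 0 0" --pt "0 0 0" --pt "0 0 0" --pt "0 0 0" --pt "0 0 0" --pt "0 0 0" --pt "0 0 0" --yaw '[0, 0, 0, 0, 0, 0, 0, 0]' --fingers '[18, 18, 18, 18, 18, 18, 18, 18]'

```text
t: 10.8
ee_pos: [0.5268, -0.2651, 0.1223]
tool_rot: [-0.0, -0.076, 0.997, 0.0]
contact_force: [0.2, -0.2, -3.1]
finger_gap: 0.0231
gripper_force: 40.3
```

Run:
```python
from h import *
to(.5265,-.2646,.1217,8.7)
im,d=arm.read_camera("side"); cv2.imwrite("pics/s4.png",im)
P=np.full((400,640,3),np.nan); m=d>0; P[m]=cloud("side",d,m); hsv=cv2.cvtColor(im,cv2.COLOR_BGR2HSV)
near=(P[...,2]>.119)&(P[...,2]<.134)&(np.hypot(P[...,0]-.62,P[...,1]+.25)<.06)
print("reader",cv2.minAreaRect(P[near][:,:2].astype(np.float32)))
h=held("5")
```

```text
ee [ 0.5268 -0.2651  0.1223] module yaw 8.73 slide [0.2 0.6 0.6] yaw 0.03 F [ 0.2 -0.2 -3.1] T [ 0.   -0.04 -0.  ] t 10.8
reader ((0.6223240494728088, -0.24779820442199707), (0.05472694709897041, 0.07750122249126434), 9.068488121032715)
top teal 263 xy-ee [-0.007   0.0116]
  top plane slopes [-0.043  0.081] z-expected -0.0015 122
   yel 18 [ 0.5557 -0.2496  0.1037]
   org 37 [ 0.5169 -0.2193  0.1093]
side teal 238 xy-ee [0.0007 0.0079]
  top plane slopes [-0.003 -0.013] z-expected -0.001 167
   yel 15 [ 0.5596 -0.2592  0.1015]
   org 60 [ 0.5206 -0.2187  0.0966]
```

Emit:
servo_tool --pt "12 0 0" --pt "18 0 0" --pt "0 0 0" --pt "0 0 0" --pt "0 0 0" --pt "0 0 0" --pt "0 0 0" --pt "0 0 0" --yaw '[0, 0, 5, 9, 9, 9, 9, 9]' --fingers '[18, 18, 18, 18, 18, 18, 18, 18]'

```text
t: 11.95
ee_pos: [0.4961, -0.2697, 0.1223]
tool_rot: [-0.0, 0.355, 0.935, 0.0]
contact_force: [0.7, 0.3, -4.3]
finger_gap: 0.0235
gripper_force: 40.3
```

Emit:
servo_tool --pt "0 0 0" --pt "0 0 0" --pt "0 0 0" --pt "0 0 0" --pt "0 0 0" --pt "0 0 0" --pt "0 0 0" --yaw '[9, 9, 9, 9, 4, 0, 0]' --fingers '[18, 18, 18, 18, 18, 18, 18]'

```text
t: 12.82
ee_pos: [0.4967, -0.2697, 0.1223]
tool_rot: [-0.0, 0.651, 0.759, 0.0]
contact_force: [-0.5, -0.9, -4.6]
finger_gap: 0.0231
gripper_force: 40.3
```

Run:
```python
from h import *
to(.5166,-.2661,.1217,-81.3)
held("6")
```

```text
ee [ 0.4967 -0.2697  0.1223] module yaw -81.22 slide [ 0.5 20.2  0.6] yaw 0.08 F [-0.5 -0.9 -4.6] T [ 0.    0.01 -0.  ] t 12.82
top teal 35 xy-ee [0.0266 0.0334]
  top plane slopes [0.138 0.122] z-expected -0.0106 25
   yel 0 
   org 13 [ 0.5399 -0.2523  0.1081]
side teal 361 xy-ee [-0.0017  0.0045]
  top plane slopes [ 0.008 -0.021] z-expected -0.0016 251
   yel 3 [ 0.4575 -0.2643  0.2281]
   org 21 [ 0.5383 -0.2665  0.1005]
```

Emit:
servo_tool --pt "0 8 0.6" --pt "0 8 0" --pt "0 4 0" --pt "0 0 0" --pt "0 0 0" --pt "0 0 0" --pt "0 0 0" --pt "0 0 0" --yaw '[0, 0, 0, 0, 0, 0, 0, 0]' --fingers '[18, 18, 18, 18, 18, 18, 18, 18]'

```text
t: 13.92
ee_pos: [0.5169, -0.2667, 0.1217]
tool_rot: [-0.0, 0.651, 0.759, 0.0]
contact_force: [-0.2, 0.4, -3.3]
finger_gap: 0.0234
gripper_force: 40.2
```

Emit:
servo_tool --pt "0 0 0" --pt "0 0 0" --pt "0 0 0" --pt "0 0 0" --pt "0 0 0" --pt "0 0 0" --pt "0 0 0" --pt "0 0 0" --yaw '[0, 0, 0, 0, 0, 0, 0, 0]' --fingers '[18, 18, 18, 18, 18, 18, 18, 18]'

```text
t: 14.92
ee_pos: [0.5169, -0.2666, 0.1217]
tool_rot: [-0.0, 0.651, 0.759, 0.0]
contact_force: [0.3, -0.2, -3.9]
finger_gap: 0.0233
gripper_force: 40.2
```

Run:
```python
from h import *
to(.5166,-.2661,.1217,-81.3)
im,_=arm.read_camera("side"); cv2.imwrite("pics/v4.png",cv2.resize(im[60:200,250:400],None,fx=4,fy=4,interpolation=2))
```

```text
ee [ 0.5169 -0.2666  0.1217] module yaw -81.27 slide [ 0.6 -0.2 -0. ] yaw 0.03 F [ 0.3 -0.2 -3.9] T [-0.01  0.02  0.  ] t 14.93
```

View pics/v4.png

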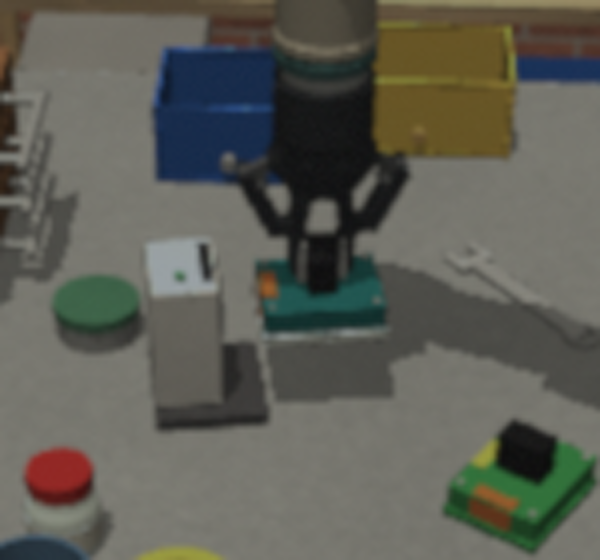

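Emit:
servo_tool --pt "0 -12 0" --pt "0 -20 0" --pt "0 0 -20" --pt "0 0 -30" --pt "0 0 -30" --pt "0 0 -15" --pt "0 0 0" --pt "0 0 0" --yaw '[0, 0, 0, -5, -9, -9, -9, -9]' --fingers '[18, 18, 18, 18, 18, 18, 18, 18]'

```text
t: 15.98
ee_pos: [0.4841, -0.2717, 0.2169]
tool_rot: [-0.0, 0.342, 0.94, -0.0]
contact_force: [-0.5, 0.9, -2.9]
finger_gap: 0.0232
gripper_force: 40.6
```

Emit:
servo_tool --pt "0 0 0" --pt "0 0 0" --pt "0 0 0" --pt "0 0 0" --pt "0 0 0" --pt "0 0 0" --pt "0 0 0" --yaw '[-9, -9, -9, -9, -9, -9, 0]' --fingers '[18, 18, 18, 18, 18, 18, 18]'

```text
t: 16.85
ee_pos: [0.484, -0.2719, 0.2165]
tool_rot: [-0.0, -0.118, 0.993, 0.0]
contact_force: [0.2, -1.1, -3.9]
finger_gap: 0.0232
gripper_force: 40.5
```

Run:
```python
from h import *
to(.5037,.2736,.215,13.8)
```

```text
ee [ 0.484  -0.2719  0.2165] module yaw 13.58 slide [-147.2  525.6    1.5] yaw -0.22 F [ 0.2 -1.1 -3.9] T [-0.02 -0.07  0.02] t 16.85
```

Emit:
servo_tool --pt "-5 18 0" --pt "-8 29 0" --pt "-12 43 0" --pt "-12 43 0" --pt "-12 43 0" --pt "-12 43 0" --pt "-12 43 0" --pt "-12 43 0" --yaw '[-0.2, 0, 0, 0, 0, 0, 0, 0]' --fingers '[18, 18, 18, 18, 18, 18, 18, 18]'

```text
t: 17.85
ee_pos: [0.4935, 0.0478, 0.2168]
tool_rot: [-0.0, -0.121, 0.993, 0.0]
contact_force: [1.3, -0.1, -3.1]
finger_gap: 0.0231
gripper_force: 40.6
```

Emit:
servo_tool --pt "-12 43 0" --pt "-12 43 0" --pt "-12 43 0" --pt "-12 43 0" --pt "-9 31 0" --pt "-5 18 0" --pt "0 0 0" --pt "0 0 0" --yaw '[0, 0, 0, 0, 0, 0, 0, 0]' --fingers '[18, 18, 18, 18, 18, 18, 18, 18]'

```text
t: 18.85
ee_pos: [0.5013, 0.2724, 0.2165]
tool_rot: [-0.0, -0.12, 0.993, -0.001]
contact_force: [-0.1, -0.7, -3.5]
finger_gap: 0.0234
gripper_force: 40.6
```

Run:
```python
from h import *
to(.5037,.2736,.165,13.8)
held("7")
n="top"; im=cv2.imread("pics/top7.png")
ims=np.hstack([cv2.resize(cv2.imread(f"pics/{n}7.png")[b[0]:b[1],b[2]:b[3]],(395,400),interpolation=2) for n,b in(("side",(170,350,240,418)),("top",(120,280,160,318)))]); cv2.imwrite("pics/v7.png",ims)
```

```text
ee [0.5013 0.2724 0.2165] module yaw 13.81 slide [-2.6  0.6 51.5] yaw 0.01 F [-0.1 -0.7 -3.5] T [-0.03 -0.02  0.04] t 18.85
top teal 147 xy-ee [ 0.0081 -0.0377]
  top plane slopes [ 0.226 -0.474] z-expected -0.0132 27
   yel 0 
   org 1 [0.473  0.2165 0.1668]
side teal 618 xy-ee [0.0013 0.005 ]
  top plane slopes [-0.004 -0.005] z-expected -0.001 482
   yel 61 [0.5342 0.2803 0.1954]
   org 137 [0.4931 0.3167 0.1911]
```

View pics/v7.png

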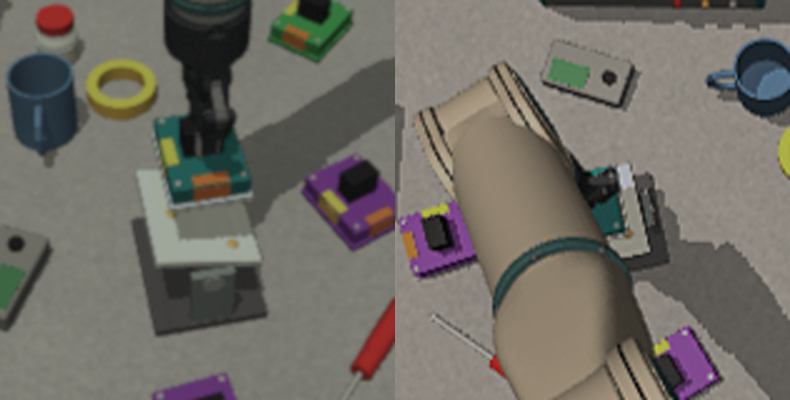

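Emit:
servo_tool --pt "-2.6 0.6 15" --pt "0 0 20" --pt "0 0 15" --pt "0 0 0" --pt "0 0 0" --yaw '[0, 0, 0, 0, 0]' --fingers '[18, 18, 18, 18, 18]' --newtons 25

```text
t: 19.58
ee_pos: [0.5042, 0.2758, 0.1669]
tool_rot: [0.0, -0.121, 0.993, 0.0]
contact_force: [-0.1, 0.5, -2.9]
finger_gap: 0.0234
gripper_force: 40.5
```

Emit:
servo_tool --pt "0 0 1" --pt "0 0 1" --pt "0 0 1" --pt "0 0 1" --pt "0 0 1" --pt "0 0 1" --yaw '[0, 0, 0, 0, 0, 0]' --fingers '[18, 18, 18, 18, 18, 18]'

```text
t: 20.32
ee_pos: [0.5038, 0.2756, 0.1606]
tool_rot: [-0.0, -0.121, 0.993, -0.0]
contact_force: [-0.1, -0.7, -3.1]
finger_gap: 0.0233
gripper_force: 40.5
```

Emit:
servo_tool --pt "0 0 1" --pt "0 0 0" --yaw '[0, 0]' --fingers '[18, 18]'

```text
t: 20.58
ee_pos: [0.5037, 0.2756, 0.1596]
tool_rot: [-0.0, -0.121, 0.993, -0.0]
contact_force: [0.7, -0.1, -3.3]
finger_gap: 0.0232
gripper_force: 40.5
```

Emit:
servo_tool --pt "0.5 -1.9 0.5" --pt "0 0 0.5" --pt "0 0 0.5" --pt "0 0 0" --yaw '[0, 0, 0, 0]' --fingers '[15, 15, 15, 15]' --newtons 25

```text
t: 21.08
ee_pos: [0.5038, 0.2737, 0.1581]
tool_rot: [-0.0, -0.121, 0.993, 0.0]
contact_force: [-1.0, -0.3, -3.5]
finger_gap: 0.0234
gripper_force: 40.6
```

Emit:
servo_tool --pt "0 0 0.5" --pt "0 0 0.5" --pt "0 0 0" --yaw '[0, 0, 0]' --fingers '[15, 15, 15]'

```text
t: 21.45
ee_pos: [0.5038, 0.2737, 0.1573]
tool_rot: [0.0, -0.121, 0.993, 0.0]
contact_force: [0.5, 1.4, -2.4]
finger_gap: 0.0233
gripper_force: 40.9
```

Emit:
servo_tool --pt "0 0 0.5" --pt "0 0 0" --yaw '[0, 0]' --fingers '[15, 15]'

```text
t: 21.7
ee_pos: [0.5037, 0.2737, 0.1571]
tool_rot: [0.0, -0.121, 0.993, 0.0]
contact_force: [-1.5, -1.5, 2.5]
finger_gap: 0.0235
gripper_force: 41.4
```

Emit:
servo_tool --pt "1 0 0.6" --pt "1 0 0.6" --pt "1 0 0.6" --pt "0 0 0" --yaw '[0, 0, 0, 0]' --fingers '[15, 15, 15, 15]'

```text
t: 22.2
ee_pos: [0.5032, 0.2736, 0.1566]
tool_rot: [0.003, -0.121, 0.993, 0.001]
contact_force: [-0.7, -0.0, 8.6]
finger_gap: 0.0234
gripper_force: 42.3
```

Emit:
servo_tool --pt "1 0 0.6" --pt "1 0 0.7" --pt "1 0 0.7" --pt "0 0 0" --yaw '[0, 0, 0, 0]' --fingers '[15, 15, 15, 15]'

```text
t: 22.7
ee_pos: [0.5012, 0.2732, 0.1551]
tool_rot: [0.004, -0.121, 0.993, 0.001]
contact_force: [0.5, -0.9, 8.4]
finger_gap: 0.0236
gripper_force: 42.7
```

Run:
```python
from h import *
to(.5044-.0112,.2738-.0027,.1494,13.8); print(arm.observe()["gripper_force"])
held("8")
```

```text
ee [0.5012 0.2732 0.1551] module yaw 13.9 slide [ 8.3 -0.1  5.7] yaw 0.1 F [ 0.5 -0.9  8.4] T [-0.18 -0.6  -0.08] t 22.7
42.737224102020264
top teal 128 xy-ee [ 0.0122 -0.0306]
  top plane slopes [ 0.172 -0.456] z-expected -0.0133 44
   yel 0 
   org 0 
side teal 561 xy-ee [0.003  0.0042]
  top plane slopes [0.04  0.012] z-expected -0.001 449
   yel 57 [0.535  0.2827 0.1359]
   org 128 [0.4944 0.3182 0.1306]
```

Emit:
servo_tool --pt "1 0 0.7" --pt "1 0 0.7" --pt "1 0 0.7" --pt "0 0 0" --yaw '[0, 0, 0, 0]' --fingers '[15, 15, 15, 15]'

```text
t: 23.3
ee_pos: [0.4981, 0.2724, 0.1529]
tool_rot: [0.004, -0.121, 0.993, 0.001]
contact_force: [-0.1, -1.3, 9.7]
finger_gap: 0.0231
gripper_force: 43.1
```

Emit:
servo_tool --pt "1 0 0.8" --pt "1 0 0.8" --pt "1 0 0.8" --pt "0 0 0" --yaw '[0, 0, 0, 0]' --fingers '[15, 15, 15, 15]'

```text
t: 23.8
ee_pos: [0.495, 0.2717, 0.1505]
tool_rot: [0.003, -0.121, 0.993, 0.001]
contact_force: [0.2, -0.8, 9.6]
finger_gap: 0.0231
gripper_force: 43.7
```

Run:
```python
from h import *
to(.5044-.0112,.2738-.0027,.1494,13.8)
held("9")
```

```text
ee [0.495  0.2717 0.1505] module yaw 13.9 slide [ 1.9 -0.1  1.1] yaw 0.1 F [ 0.2 -0.8  9.6] T [-0.2  -0.46 -0.04] t 23.8
top teal 134 xy-ee [ 0.0164 -0.0309]
  top plane slopes [ 0.246 -0.39 ] z-expected -0.0114 33
   yel 0 
   org 0 
side teal 552 xy-ee [0.0078 0.0037]
  top plane slopes [0.14  0.027] z-expected -0.0005 432
   yel 57 [0.5324 0.2809 0.1345]
   org 122 [0.4909 0.3174 0.127 ]
```

Emit:
servo_tool --pt "0.5 0 0.8" --pt "0.5 0 0.8" --pt "0.5 0 0.8" --pt "0 0 0" --yaw '[0, 0, 0, 0]' --fingers '[15, 15, 15, 15]'

```text
t: 24.4
ee_pos: [0.4925, 0.271, 0.1481]
tool_rot: [0.002, -0.121, 0.993, 0.001]
contact_force: [-2.5, -2.0, 12.5]
finger_gap: 0.0238
gripper_force: 44.6
```

Emit:
servo_tool --pt "0.5 0 0.8" --pt "0.5 0 0.8" --pt "0 0 0" --yaw '[0, 0, 0]' --fingers '[15, 15, 15]'

```text
t: 24.78
ee_pos: [0.4924, 0.271, 0.1479]
tool_rot: [0.003, -0.121, 0.993, 0.001]
contact_force: [-3.2, -2.1, 21.6]
finger_gap: 0.0233
gripper_force: 46.0
```

Run:
```python
from h import *
to(.5044-.0116,.2738-.0028,.1494,13.8)
held("10")
```

```text
ee [0.4924 0.271  0.1479] module yaw 13.9 slide [-0.4 -0.1 -1.5] yaw 0.1 F [-3.2 -2.1 21.6] T [-0.61  0.16 -0.04] t 24.77
top teal 137 xy-ee [ 0.0162 -0.0315]
  top plane slopes [ 0.252 -0.476] z-expected -0.0132 33
   yel 0 
   org 0 
side teal 553 xy-ee [0.0093 0.0048]
  top plane slopes [0.207 0.046] z-expected -0.0005 420
   yel 66 [0.5318 0.28   0.1335]
   org 125 [0.4903 0.3175 0.1248]
```

Run:
```python
from h import *
im=cv2.imread("pics/side10.png"); r=(235,325,280,380)
ss=8; c=cv2.resize(im[r[0]:r[1],r[2]:r[3]],None,fx=ss,fy=ss,interpolation=cv2.INTER_CUBIC).copy()
a=.227; y=np.radians(13.8); S=np.array([.5044+.001,.2738+.001,.1])  # side-cam bias
X=np.array([np.cos(y)*np.cos(a),np.sin(y)*np.cos(a),np.sin(a)]); Y=np.array([-np.sin(y),np.cos(y),0]); Z=np.cross(X,Y)
def poly(pts,col):
    q=((w2p("side",np.array([S+p[0]*X+p[1]*Y+p[2]*Z for p in np.array(pts)/1000])) -[r[2],r[0]]+.5)*ss).astype(int); cv2.polylines(c,[q],True,col,1)
sq=lambda l,w,z:[(l,w,z),(-l,w,z),(-l,-w,z),(l,-w,z)]
poly(sq(55,61,-3),(0,0,255)); poly(sq(40,50,0),(255,0,255)); poly(sq(38,48,30),(0,255,255)); poly(sq(20,12,64),(255,255,0))
cv2.imwrite("pics/v10.png",c[:600,:800])
```

```text
(no output)
```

View pics/v10.png

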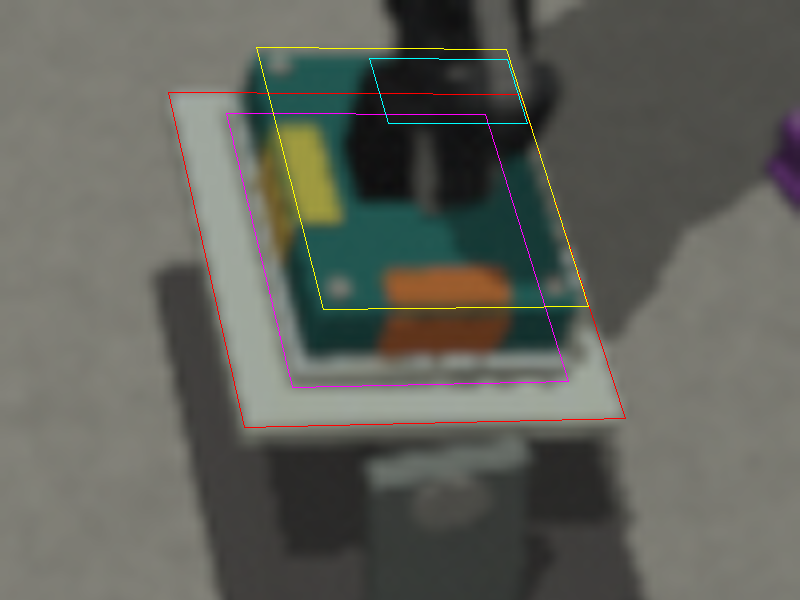

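```bash
cat > fit.py <<'E'
from h import *
y=np.radians(13.8); ux=np.array([np.cos(y),np.sin(y),0]); uy=np.array([-np.sin(y),np.cos(y),0]); S=np.array([.5044,.2738,.1])
def load(n,t):
    im=cv2.imread(f"pics/{n}{t}.png"); d=np.load(f"{n}{t}.npy"); P=np.full((400,640,3),np.nan); m=d>0; P[m]=cloud(n,d,m)
    return P-S, cv2.cvtColor(im,cv2.COLOR_BGR2HSV)
def ana(P,mask,lab,tol=.003):
    q=P[mask]; q=np.c_[q@ux,q@uy,q[:,2]]; A=np.c_[q[:,:2],np.ones(len(q))]; k=np.ones(len(q),bool)
    for _ in range(6):
        s=np.linalg.lstsq(A[k],q[k,2],rcond=None)[0]; k=abs(A@s-q[:,2])<tol
    q=q[k]; e=lambda c:np.percentile(c,[0.5,99.5])
    x,w=e(q[:,0]),e(q[:,1]); mx,mw=x.mean(),w.mean()
    print(lab,k.sum(),"slope x,y",s[:2].round(3),"x",(x*1e3).round(1),"y",(w*1e3).round(1),"mid",round(mx*1e3,1),round(mw*1e3,1),"z at mid",round(1e3*(s@[mx,mw,1]),1))
def mod(t):
    P,h=load("side",t); near=np.linalg.norm(P[...,:2],axis=2)<.09
    col=(h[...,1]>80)&(h[...,0]>5)&(h[...,0]<100)
    z=P[...,2]; ana(P,near&col&(z>.01)&(z<.05),"module"+t)
E
python3 - <<'E'
from fit import *
for n in("side","top"):
    P,h=load(n,"0"); near=np.linalg.norm(P[...,:2],axis=2)<.09
    ana(P,near&(P[...,2]>-.03),"face "+n,.004)
P,h=load("side","7"); z=P[...,2]; near=np.linalg.norm(P[...,:2],axis=2)<.09
ana(P,near&(h[...,1]>80)&(h[...,0]>5)&(h[...,0]<100)&(z>.08)&(z<.12),"module7 level, ee=(%.1f,%.1f)"%tuple(1e3*np.array([[.5013-.5044,.2724-.2738,0]@ux,[.5013-.5044,.2724-.2738,0]@uy])))
mod("10")
E
```

```text
face side 1958 slope x,y [ 0.233 -0.002] x [-52.2  54.4] y [-66.7  71.8] mid 1.1 2.5 z at mid -3.9
face top 1270 slope x,y [0.228 0.001] x [-55.1  50.5] y [-68.1  68.5] mid -2.3 0.2 z at mid -4.0
module7 level, ee=(-3.3,-0.6) 684 slope x,y [ 0.002 -0.001] x [-37.9  36.8] y [-45.8  50. ] mid -0.6 2.1 z at mid 94.8
module10 618 slope x,y [0.227 0.005] x [-38.3  33.1] y [-45.1  50.8] mid -2.6 2.9 z at mid 28.7
```

Emit:
servo_tool --pt "0 0 -0.5" --pt "0 0 -0.5" --pt "0 0 -0.5" --pt "0 0 0" --pt "0 0 0" --yaw '[0, 0, 0, 0, 0]' --fingers '[15, 15, 15, 15, 15]'

```text
t: 25.5
ee_pos: [0.4924, 0.271, 0.148]
tool_rot: [0.003, -0.121, 0.993, 0.001]
contact_force: [-0.2, -0.8, 11.4]
finger_gap: 0.0236
gripper_force: 44.3
```

Emit:
servo_tool --pt "0 0 -0.5" --pt "0 0 0" --pt "0 0 0" --pt "0 0 0" --yaw '[0, 0, 0, 0]' --fingers '[15, 15, 15, 15]'

```text
t: 26.0
ee_pos: [0.4923, 0.271, 0.1481]
tool_rot: [0.003, -0.121, 0.993, 0.001]
contact_force: [1.7, -0.9, 7.6]
finger_gap: 0.0233
gripper_force: 43.8
```

Emit:
servo_tool --pt "0 0 0" --pt "0 0 0" --pt "0 0 0" --pt "0 0 0" --pt "0 0 0" --pt "0 0 0" --yaw '[0, 0, 0, 0, 0, 0]' --fingers '[15, 15, 15, 15, 15, 15]'

```text
t: 26.75
ee_pos: [0.4923, 0.271, 0.1481]
tool_rot: [0.003, -0.121, 0.993, 0.001]
contact_force: [-0.5, -0.6, 8.1]
finger_gap: 0.0229
gripper_force: 43.8
```

Run:
```python
from fit import *
held("11"); mod("11"); to(.4924,.271,.148,13.8)
r=(225,325,270,390); cv2.imwrite("pics/v11.png",cv2.resize(cv2.imread("pics/side11.png")[r[0]:r[1],r[2]:r[3]],None,fx=5,fy=5,interpolation=2))
```

```text
top teal 132 xy-ee [ 0.0168 -0.0313]
  top plane slopes [ 0.25  -0.212] z-expected -0.0061 38
   yel 0 
   org 0 
side teal 561 xy-ee [0.0094 0.0054]
  top plane slopes [0.196 0.039] z-expected -0.0004 409
   yel 69 [0.5319 0.2805 0.1337]
   org 120 [0.4902 0.3176 0.125 ]
module11 616 slope x,y [0.222 0.001] x [-38.9  33. ] y [-43.9  50.5] mid -2.9 3.3 z at mid 28.9
ee [0.4923 0.271  0.1481] module yaw 13.9 slide [-0.1 -0.   0.1] yaw 0.1 F [-0.4 -2.2  7.9] T [-0.15 -0.5  -0.03] t 26.85
```

View pics/v11.png

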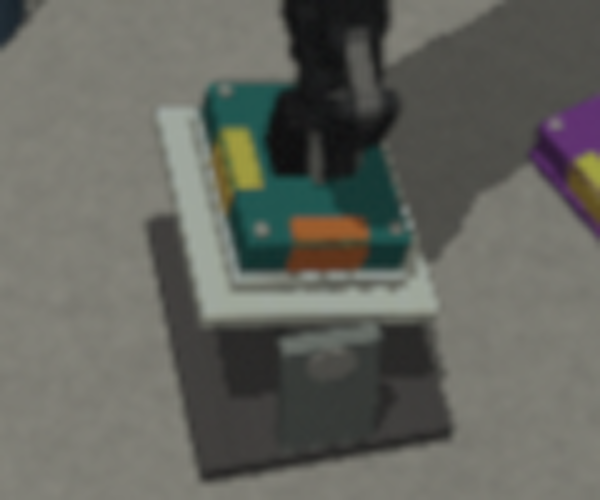

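Emit:
servo_tool --pt "0 0 -0.6" --pt "0 0 -0.6" --pt "0 0 0" --pt "0 0 0" --yaw '[0, 0, 0, 0]' --fingers '[15, 15, 15, 15]'

```text
t: 27.35
ee_pos: [0.4906, 0.2706, 0.148]
tool_rot: [0.001, -0.121, 0.993, 0.0]
contact_force: [3.4, 1.9, 3.7]
finger_gap: 0.0232
gripper_force: 43.4
```

Run:
```python
from h import *
to(.4924,.271,.148,13.8)
```

```text
ee [0.4906 0.2706 0.148 ] module yaw 13.93 slide [-1.8 -0.1 -0. ] yaw 0.13 F [3.4 1.9 3.7] T [ 0.2  -0.99  0.02] t 27.35
```

Emit:
servo_tool --pt "0 0 0.5" --pt "0 0 0.5" --pt "0 0 0" --pt "0 0 0" --yaw '[0, 0, 0, 0]' --fingers '[15, 15, 15, 15]'

```text
t: 27.85
ee_pos: [0.4904, 0.2706, 0.1476]
tool_rot: [0.001, -0.121, 0.993, 0.0]
contact_force: [1.3, 0.3, 10.4]
finger_gap: 0.0233
gripper_force: 44.4
```

Run:
```python
from fit import *
to(.4924,.271,.148,13.8); held("12"); mod("12")
```

```text
ee [0.4904 0.2706 0.1476] module yaw 13.93 slide [-2.  -0.1 -0.4] yaw 0.13 F [ 1.3  0.3 10.4] T [ 0.02 -0.75  0.04] t 27.85
top teal 131 xy-ee [ 0.0161 -0.0295]
  top plane slopes [ 0.302 -0.492] z-expected -0.0141 30
   yel 0 
   org 0 
side teal 565 xy-ee [0.009  0.0055]
  top plane slopes [0.197 0.035] z-expected -0.0004 421
   yel 68 [0.5301 0.2805 0.1335]
   org 125 [0.4884 0.317  0.1244]
module12 608 slope x,y [ 0.226 -0.002] x [-41.1  30.9] y [-43.8  51. ] mid -5.1 3.6 z at mid 28.4
```

Emit:
servo_tool --pt "-1 0 -1" --pt "-1 0 -1" --pt "0 0 -1.5" --pt "0 0 -1" --pt "0 0 0" --pt "0 0 0" --yaw '[0, 0, 0, 0, 0, 0]' --fingers '[15, 15, 15, 15, 15, 15]'

```text
t: 28.7
ee_pos: [0.4912, 0.2704, 0.1507]
tool_rot: [-0.001, -0.121, 0.993, -0.0]
contact_force: [0.4, -0.5, -4.6]
finger_gap: 0.0231
gripper_force: 42.5
```

Run:
```python
from fit import *
to(.5044-.0118*.971,.2738-.0118*.2385,.1478,13.8); held("13"); mod("13")
```

```text
ee [0.4912 0.2704 0.1507] module yaw 13.93 slide [-1.8  0.1  2.9] yaw 0.13 F [ 0.4 -0.5 -4.6] T [-0.1   0.06  0.02] t 28.7
top teal 133 xy-ee [ 0.0165 -0.0284]
  top plane slopes [ 0.19  -0.233] z-expected -0.0053 29
   yel 0 
   org 0 
side teal 553 xy-ee [0.0086 0.0052]
  top plane slopes [0.2   0.041] z-expected -0.0006 427
   yel 58 [0.5301 0.281  0.1364]
   org 126 [0.4893 0.3166 0.1277]
module13 610 slope x,y [0.222 0.   ] x [-40.8  31.8] y [-45.4  51.1] mid -4.5 2.8 z at mid 31.3
```

Emit:
servo_tool --pt "-0.8 0 0" --pt "0 0 0.8" --pt "0 0 0.8" --pt "0 0 0.8" --pt "0 0 0.5" --pt "0 0 0" --pt "0 0 0" --yaw '[0.1, 0, 0, 0, 0, 0, 0]' --fingers '[15, 15, 15, 15, 15, 15, 15]'

```text
t: 29.68
ee_pos: [0.4924, 0.2708, 0.1485]
tool_rot: [0.0, -0.12, 0.993, 0.0]
contact_force: [-1.8, -1.7, 1.1]
finger_gap: 0.0238
gripper_force: 43.0
```

Run:
```python
from h import *
to(.5044-.0126*.971,.2738-.0126*.2385,.1478,13.8)
```

```text
ee [0.4924 0.2708 0.1485] module yaw 13.83 slide [0.2 0.  0.7] yaw 0.03 F [-1.8 -1.7  1.1] T [-0.19  0.28 -0.  ] t 29.68
```

Emit:
servo_tool --pt "0 0 0.5" --pt "0 0 0.3" --pt "0 0 0" --pt "0 0 0" --yaw '[0, 0, 0, 0]' --fingers '[15, 15, 15, 15]'

```text
t: 30.18
ee_pos: [0.4924, 0.2709, 0.1482]
tool_rot: [0.0, -0.12, 0.993, 0.0]
contact_force: [-4.5, -1.7, 8.5]
finger_gap: 0.0232
gripper_force: 43.9
```

Run:
```python
from h import *
to(.5044-.0126*.971,.2738-.0126*.2385,.1478,13.8)
```

```text
ee [0.4924 0.2709 0.1482] module yaw 13.83 slide [ 0.2 -0.   0.4] yaw 0.03 F [-4.5 -1.7  8.5] T [-0.27  0.51  0.01] t 30.18
```

Emit:
servo_tool --pt "0 0 0" --pt "0 0 0" --pt "0 0 0" --pt "0 0 0" --yaw '[0, 0, 0, 0]' --fingers '[15, 15, 15, 15]'

```text
t: 30.68
ee_pos: [0.4924, 0.2709, 0.1482]
tool_rot: [0.0, -0.12, 0.993, 0.0]
contact_force: [-4.1, -1.6, 6.7]
finger_gap: 0.0235
gripper_force: 43.9
```

Run:
```python
from fit import *
R=[]
for i in range(6):
    for n in("side",):
        im,d=arm.read_camera(n); cv2.imwrite(f"pics/side2{i}.png",im); np.save(f"side2{i}.npy",d)
    o=arm.observe(); R.append(np.r_[o["contact_force"],o["wrist_torque"],o["tool_rot"],o["ee_pos"]])
    mod(f"2{i}")
R=np.array(R); print(R.mean(0).round(4).tolist(), R[:,:6].std(0).round(2).tolist())
```

```text
module20 607 slope x,y [0.209 0.004] x [-39.   33.1] y [-44.3  50.9] mid -2.9 3.3 z at mid 29.0
module21 606 slope x,y [ 0.216 -0.003] x [-38.8  33.1] y [-44.3  50.9] mid -2.9 3.3 z at mid 28.9
module22 601 slope x,y [ 0.213 -0.002] x [-38.6  32.7] y [-44.6  50.1] mid -3.0 2.7 z at mid 29.0
module23 611 slope x,y [0.219 0.004] x [-38.9  32.7] y [-44.7  50.9] mid -3.1 3.1 z at mid 28.8
module24 615 slope x,y [ 0.22  -0.001] x [-38.8  32.6] y [-44.5  51.6] mid -3.1 3.5 z at mid 28.9
module25 604 slope x,y [0.221 0.001] x [-38.4  32.6] y [-44.1  50.3] mid -2.9 3.1 z at mid 29.0
[-3.4456, -1.6524, 8.1133, -0.3486, 0.4917, -0.0311, 0.0001, -0.1204, 0.9927, 0.0001, 0.4923, 0.2709, 0.1482] [0.25, 0.25, 0.47, 0.02, 0.03, 0.04]
```

Emit:
servo_tool --pt "0 0 1" --pt "0 0 1" --pt "0 0 1" --pt "1 0 0.5" --pt "1 0 0.5" --pt "1 0 0" --pt "0 0 0" --pt "0 0 0" --yaw '[0, 0, 0, 0, 0, 0, 0, 0]' --fingers '[15, 15, 15, 15, 15, 15, 15, 15]'

```text
t: 31.98
ee_pos: [0.492, 0.2708, 0.1476]
tool_rot: [0.003, -0.12, 0.993, 0.001]
contact_force: [-6.0, -4.6, 29.6]
finger_gap: 0.0232
gripper_force: 46.8
```

```bash
cat >> fit.py <<'E'
def avg(t,k=4):
    R=[]
    for i in range(k):
        im,d=arm.read_camera("side"); cv2.imwrite(f"pics/side{t}_{i}.png",im); np.save(f"side{t}_{i}.npy",d); mod(f"{t}_{i}")
        o=arm.observe(); R.append(np.r_[o["contact_force"],o["wrist_torque"],o["tool_rot"],o["ee_pos"]])
    r=np.mean(R,0); q=r[6:10]; L=.276; N=r[2]+3.5
    zx=2*(q[1]*q[3]+q[0]*q[2]); zy=2*(q[2]*q[3]-q[0]*q[1])
    tx=np.array([zx,zy]); c=np.array([-(r[4]+L*r[0])/N,(r[3]-L*r[1])/N])
    p=r[10:13]-S; print("F",r[:3].round(2),"T",r[3:6].round(2),"tool z tilt along stage x (mrad)",(1e3*tx@ux[:2]).round(2),"y",(1e3*tx@uy[:2]).round(2),
     "TCP stage",(1e3*np.array([p@ux,p@uy,p[2]])).round(1),"cp stage rel seat",(1e3*np.array([c@ux[:2]+p@ux,c@uy[:2]+p@uy])).round(0),"t",round(o["t"],2))
E
python3 - <<'E'
from fit import *
avg("a")
E
```

```text
modulea_0 610 slope x,y [0.223 0.005] x [-38.9  32.4] y [-44.7  51.6] mid -3.2 3.4 z at mid 28.6
modulea_1 621 slope x,y [ 0.223 -0.005] x [-38.7  32.6] y [-43.6  51.4] mid -3.1 3.9 z at mid 28.6
modulea_2 610 slope x,y [ 0.225 -0.001] x [-39.   32.2] y [-44.5  51.1] mid -3.4 3.3 z at mid 28.4
modulea_3 612 slope x,y [ 0.227 -0.002] x [-38.9  32.6] y [-44.1  50.6] mid -3.1 3.3 z at mid 28.7
F [-4.8  -4.13 28.95] T [-0.89  0.67 -0.01] tool z tilt along stage x (mrad) 6.83 y 1.02 TCP stage [-12.7   0.   47.6] cp stage rel seat [9. 3.] t 32.17
```

Emit:
servo_tool --pt "1 0 0" --pt "1 0 0" --pt "1 0 0" --pt "1 0 0" --pt "1 0 0" --pt "0 0 0" --pt "0 0 0" --yaw '[0, 0, 0, 0, 0, 0, 0]' --fingers '[15, 15, 15, 15, 15, 15, 15]'

```text
t: 33.05
ee_pos: [0.4915, 0.2706, 0.1477]
tool_rot: [0.007, -0.12, 0.993, 0.002]
contact_force: [4.6, -1.7, 20.1]
finger_gap: 0.0233
gripper_force: 45.4
```

Run:
```python
from fit import *
avg("b",2)
```

```text
moduleb_0 628 slope x,y [ 0.234 -0.001] x [-38.9  32.3] y [-43.9  51.1] mid -3.3 3.6 z at mid 28.6
moduleb_1 607 slope x,y [0.234 0.001] x [-39.4  32.3] y [-43.9  51.3] mid -3.5 3.7 z at mid 28.5
F [ 3.83 -1.85 19.5 ] T [-0.49 -1.21  0.05] tool z tilt along stage x (mrad) 15.42 y 2.36 TCP stage [-13.2   0.   47.7] cp stage rel seat [-7. -1.] t 33.15
```

Emit:
servo_tool --pt "-1 0 0" --pt "-1 0 0" --pt "-1 0 0" --pt "-1 0 0" --pt "-1 0 0" --pt "-1 0 0" --pt "-1 0 0" --pt "0 0 0" --yaw '[0, 0, 0, 0, 0, 0, 0, 0]' --fingers '[15, 15, 15, 15, 15, 15, 15, 15]'

```text
t: 34.15
ee_pos: [0.4922, 0.2708, 0.1476]
tool_rot: [0.002, -0.12, 0.993, 0.0]
contact_force: [-9.7, -5.0, 32.8]
finger_gap: 0.0233
gripper_force: 47.5
```

Run:
```python
from fit import *
avg("c",2)
```

```text
modulec_0 619 slope x,y [ 0.222 -0.005] x [-38.4  33. ] y [-44.   51.2] mid -2.7 3.6 z at mid 28.5
modulec_1 610 slope x,y [ 0.22  -0.002] x [-38.8  33. ] y [-43.9  50.8] mid -2.9 3.4 z at mid 28.5
F [-8.82 -5.75 33.34] T [-1.03  1.46 -0.03] tool z tilt along stage x (mrad) 3.34 y 0.5 TCP stage [-12.5   0.1  47.7] cp stage rel seat [17.  8.] t 34.25
```

Emit:
servo_tool --pt "-1 0 -0.3" --pt "-1 0 -0.3" --pt "-1 0 -0.3" --pt "-1 0 -0.3" --pt "-1 0 -0.3" --pt "0 0 0" --pt "0 0 0" --yaw '[0, 0, 0, 0, 0, 0, 0]' --fingers '[15, 15, 15, 15, 15, 15, 15]'

```text
t: 35.12
ee_pos: [0.4927, 0.271, 0.1478]
tool_rot: [-0.003, -0.121, 0.993, -0.001]
contact_force: [-16.2, -6.0, 32.1]
finger_gap: 0.0232
gripper_force: 47.3
```

Run:
```python
from fit import *
avg("d",3)
```

```text
moduled_0 616 slope x,y [ 0.215 -0.002] x [-38.5  33.3] y [-43.8  51. ] mid -2.6 3.6 z at mid 28.6
moduled_1 610 slope x,y [ 0.21  -0.006] x [-38.3  33.1] y [-43.9  51.3] mid -2.6 3.7 z at mid 28.9
moduled_2 611 slope x,y [ 0.222 -0.002] x [-38.5  33. ] y [-45.1  50.1] mid -2.8 2.5 z at mid 28.5
F [-15.98  -6.41  32.13] T [-1.29  2.81 -0.1 ] tool z tilt along stage x (mrad) -5.88 y -0.92 TCP stage [-12.    0.1  47.8] cp stage rel seat [35.  2.] t 35.27
```

Emit:
servo_tool --pt "1.5 0 0" --pt "1.5 0 0" --pt "1.5 0 0" --pt "1.5 0 0" --pt "1.5 0 -0.4" --pt "1 0 -0.4" --pt "0 0 0" --pt "0 0 0" --yaw '[0, 0, 0, 0, 0, 0, 0, 0]' --fingers '[15, 15, 15, 15, 15, 15, 15, 15]'

```text
t: 36.28
ee_pos: [0.4917, 0.2707, 0.1479]
tool_rot: [0.004, -0.12, 0.993, 0.001]
contact_force: [0.9, -1.1, 9.4]
finger_gap: 0.0235
gripper_force: 44.1
```

Run:
```python
from fit import *
avg("e",3)
```

```text
modulee_0 609 slope x,y [ 0.228 -0.   ] x [-38.8  32.6] y [-43.9  50.2] mid -3.1 3.2 z at mid 28.8
modulee_1 592 slope x,y [ 0.231 -0.001] x [-39.   32.2] y [-44.4  50.8] mid -3.4 3.2 z at mid 28.7
modulee_2 605 slope x,y [0.231 0.001] x [-38.9  32.3] y [-44.9  50.2] mid -3.3 2.7 z at mid 28.6
F [ 2.06 -0.98 10.37] T [-0.24 -0.7  -0.02] tool z tilt along stage x (mrad) 8.28 y 1.37 TCP stage [-13.    0.   47.9] cp stage rel seat [-3. -0.] t 36.42
```

Emit:
servo_tool --pt "0 0 -0.3" --pt "0 0 0" --pt "0 0 0" --pt "0 0 0" --pt "0 0 0" --pt "0 0 0" --yaw '[0, 0, 0, 0, 0, 0]' --fingers '[15, 15, 15, 15, 15, 15]'

```text
t: 37.17
ee_pos: [0.4917, 0.2707, 0.1479]
tool_rot: [0.004, -0.12, 0.993, 0.001]
contact_force: [2.1, -1.0, 8.0]
finger_gap: 0.0235
gripper_force: 43.9
```

Run:
```python
from fit import *
avg("f",4)
```

```text
modulef_0 617 slope x,y [0.227 0.005] x [-39.2  32.6] y [-44.9  49.9] mid -3.3 2.5 z at mid 28.7
modulef_1 620 slope x,y [0.229 0.002] x [-39.2  32.7] y [-44.   51.3] mid -3.2 3.6 z at mid 28.8
modulef_2 619 slope x,y [ 0.231 -0.001] x [-39.   32.1] y [-43.8  51.1] mid -3.4 3.7 z at mid 28.7
modulef_3 617 slope x,y [ 0.222 -0.003] x [-38.9  32.5] y [-44.3  51.1] mid -3.2 3.4 z at mid 28.8
F [ 2.12 -0.38  7.61] T [-0.18 -0.78 -0.02] tool z tilt along stage x (mrad) 8.09 y 1.37 TCP stage [-13.1   0.1  47.9] cp stage rel seat [  2. -11.] t 37.38
```

```bash
python3 -c "
from plant import arm
print(arm.job_done())"
```

```text
the job is handed in; nothing more can be done
None
```

I handed the job in at about 37 s. The reader was shown the yellow patch and then the orange one. The module now lies on the stage studs, still gripped and pushed with about 11 N. The slope is about 0.23 rad (0.227 by touch, similar by camera), and the module looks centred to within about 2 mm. Contact on the two lower studs is inferred from force and camera readings, not seen directly.

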